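# Seat the pump against its stops and plug in the test contact

### The job

Get the pump that stands on the fixture plate ready for its test: push it along the plate, without lifting or tipping it, until its square foot sits flush against both the long rear stop and the pair of side stops. Then push the contact slide all the way in, so that its tongue plugs into the pump's connector, and finish clear with the pump still seated. Leave the spare pump, the locking ring and the screwdriver where they are.

Things in the scene. Friction and masses are not known exactly. Their poses are not given: they have to be found in the camera images.
- fixture: Fixed aluminium plate, 12 mm thick, 250 x 400 mm, at a small yaw on the bench. Origin: on its underside, straight below where the middle of the seated pump's foot belongs; z up; x points away from the robot to the rear stop, y left to the side stops and contact slide. It spans x -170 to 80, y -200 to 200 mm. The seated pump's axes are parallel to these.
- rear_stop (a point): Point on the pump-side face of the long rear stop, a dark steel bar 202 mm long (along the fixture's y, from -160 to +42 mm), 18 mm wide and 18 mm high above the plate. The point lies at fixture x = 42, y = 0 mm, 21 mm above the bench; the face looks to the fixture's -x. The seated pump rests against the bar's left end.
- side_stops (a point): Midway between the pump-side faces of the two side stops, dark steel blocks 20 mm square and 18 mm high above the plate, centred 31 mm either side of this point along the fixture's x. The point lies at fixture x = 0, y = 42 mm, 21 mm above the bench; the faces look to -y. The contact slide's nose passes through the 42 mm gap between them.
- pump: Pump to be tested, loose and upright on the plate, 0.25 to 0.5 kg, slides at 1 to 4 N. Black square foot 84 x 84 mm, 14 mm thick; white round housing 60 mm across to 38 mm up; red ribbed cap 62 mm across to 58 mm, hub to 62 mm. Origin: centre of foot's underside; axes square to the foot, z up. Starts short of both stops, yawed up to 0.3 rad to the plate. Sides -x, -y are free to push.
- pump_outlet (a point): Open end of the pump's white outlet pipe, 15 mm thick, which points along the pump's +x at y = -20 mm, its axis 28 mm above the foot's underside and its end 64 mm from the pump's axis. It passes over the rear stop.
- pump_connector (a point): Mouth of the pump's white connector, in the middle of the foot's +y side: 42 mm from the pump's axis, 23 mm above the foot's underside. It is 28 mm wide; its pocket, 20 mm wide, 16 mm high and 12 mm deep, opens along the pump's +y.
- slide (a joint): Travel in m of the contact slide along the fixture's -y, towards the pump: 0 fully back, 0.05 fully in against its end stop. Starts between 0 and 0.02, takes about 3 N to move and stays where it is left. It runs at fixture x = 0 on a steel rail, 16 mm wide, 10 mm high above the plate, from y = 67 to 195 mm.
- slide_push (a point): Middle of the outer (+y) face of the slide's upright steel push plate, 49 mm above the bench, at fixture x = 0, y = 168 mm minus the travel. Plate: 44 mm wide (along x), 8 mm thick, from 24 to 74 mm above the bench. Ahead of it: a carriage 44 mm wide up to 50 mm above the bench, a black nose 26 mm wide and a tongue 13 mm wide, its tip 84 mm ahead of this point.
- spare_pump: Bystander: a second pump of the same kind, standing on the bench to the left of the fixture plate. Origin: centre of its foot's underside. Leave it.
- lock_ring: Bystander: white plastic ring, 64 mm across, 18 mm high, lying on the plate's left part nearer the robot than the slide. Origin: centre of its underside. Leave it.
- screwdriver: Bystander: screwdriver, 170 mm long, lying on the bench to the right of the fixture plate. Origin at the middle of its length, on its underside. Leave it.
Mind the look-alikes: they are no part of the job. Leave any purple or yellow look-alike of the pump alone.

How it is judged:
On the way, in this order (a step that is already met when the one before it is completed fails the run):
1. the pump is seated flush against the rear stop and both side stops while the slide is still back (less than 0.03 m in) (x of pump in the frame of fixture above -0.003 m and y of pump in the frame of fixture above -0.003 m and angle between the x axis of pump and the x axis of fixture, either way round below 0.05 rad and value of joint slide below 0.03 m), for 0.2 s.
2. the contact slide is all the way in (value of joint slide above 0.047 m), for 0.2 s.
At the end, for the whole second after the job is handed in: The pump stands flat on the plate at rest, its foot within 3 mm of the rear stop and of the side stops and parallel to them within 0.05 rad, and the contact slide is in to within 3 mm of its end stop (x of pump in the frame of fixture between -0.003 and 0.003 m and y of pump in the frame of fixture between -0.003 and 0.003 m and z of pump in the frame of fixture below 0.015 m and angle between the x axis of pump and the x axis of fixture, either way round below 0.05 rad and angle between pump's own z axis and vertical below 0.05 rad and value of joint slide above 0.047 m and linear speed of pump below 0.01 m/s); the robot touches nothing.
It fails at once if the pump is lifted (more than 8 mm off the plate) (z of pump in the frame of fixture above 0.02 m).
It fails at once if the pump is tipped (more than 0.2 rad) (angle between pump's own z axis and vertical above 0.2 rad).
It fails at once if a bystander (spare pump, locking ring or screwdriver) is moved more than 15 mm (distance of any of spare_pump, lock_ring, screwdriver from where it was at the start of the episode above 0.015 m).
It also fails if it takes over 58 s, if anything falls off the work surface, if the arm or the gripper's body presses on something with over 40 N, if the wrist force passes 120 N, or if a joint passes its speed limit or range.

### The arm

A 6-joint arm with a two-finger parallel gripper is mounted at the origin on the work surface. World frame = base frame: x ahead of the robot, y to its left, z up, the work surface at z = 0. Lengths are in m, angles in rad, forces in N, time in s.
With the tool pointing down it reaches from about 0.35 to 0.85 m from the base axis. Payload 8.1 kg.
Tool frame: the origin (TCP) lies at the very end of the fingers, on their centre line; the grasp point (between the pads) lies 19 mm behind it; z points along the fingers, y is the line along which they close (so a half turn about z gives the same grasp; the last joint's range is limited). The gripper opens to 93 mm and grips with 3 to 60 N. Pads are 15 mm wide; open, the fingers measure 128 mm over their backs; the gripper's body (75 mm by 188 mm) begins 65 mm behind the grasp point.
Start: joints at [1.18, 0.13, 1.488, -0, 1.523, -0.085], TCP at [0.181, 0.572, 0.219] pointing down, gripper open.
Joint ranges: [-2.96, 2.96], [-0.89, 2.26], [0.02, 2.5], [-1.34, 4.48], [0, 2.73], [-2.66, 2.66]. Speed limits (rad/s): [2.39, 2.39, 2.79, 3.14, 3.14, 3.14].

### API

Orientations are given as a rotation vector (axis times angle).
In Python, from plant import read_state, eyes, workorder gives the robot as it stands. The module is installed in compiled form; this text tells all that it offers.
- The arm moves only by the tool play_rows, never from a script. Its argument "targets" is one flat list of numbers, 4 for each row, row after row: the shift along the tool's x, y, z in cm, then the turn about the tool's z in degrees. In form: [dx, dy, dz, roll, dx, dy, dz, roll, ...]. A call has 1 to 8 rows; each row is the pose to reach, as a shift and turn from the pose commanded when the call began, along the tool's axes at that moment; what a row does not reach only later rows make up. A row lasts 1/12 s, in which the tool goes at most 41.7 mm and 7.16 degrees, less where a joint would pass 70% of its speed; a pose out of reach is approached as far as the arm can. A call with a gripper value outside its range is refused whole. "grip" is the finger opening in cm, from 0 to 9.3, set as the call begins (left out, the last holds). The fingers move at their own pace and stop on an object; "grip_force" is the grip in N (left out, the last holds). Time passes only in rows, so rows that repeat a pose let the fingers close. It gives the time, the measured TCP pose, the force, the opening and the grip force at its end, in the units of the state.
- read_state(): the state, without advancing time (a new reading comes with each control period).
- eyes.read_camera(name): name is "side" or "top" or "wrist"; returns a dict with "image" (400x640x3 uint8, red, green, blue), "vfov" (degrees; the focal length in pixels is half the picture's height over the tangent of half this angle, whatever the lens; pixels are square), "cx", "cy" (the principal point, pixels), "cam_to_world" (4x4, takes a point from camera to world coordinates); the wrist camera has in their place "T_tool_cam" (4x4, takes a point from camera to tool coordinates, whose origin is the TCP and whose axes are the flange's). Camera axes: x right, y up, looking along -z (the intrinsics and any distortion apply to the point x, -y, -z); pixel columns grow to the right and rows downward; lengths in m; the calibration is good to about 2 mm. A picture is of the moment at which its call begins: read the wrist's pose just before it. There is no depth.
- workorder.close_job(): hands the job in; it is judged then, once.
The state is a dict: "t": time; "q": joint angles; "dq": joint speeds; "joint_torque": joint torques, N m; "tool_pos": TCP position; "orientation": TCP orientation; "force": force on the tool from outside, world axes, zero at the start; "wrist_torque": the same for the moment, N m; "opening": finger opening in m; "gripper_force": force on a finger pad.
Only numpy, scipy, OpenCV 4.12 (cv2) and the standard library are available. Lean on these libraries where they do the work, as an engineer would, in place of code of your own. Each camera call takes 0.05 s, during which the arm holds its last target. There are 200 camera calls.

## Working session

There is one attempt and no reset: what is moved stays moved. The work goes in short steps, Python scripts to look and compute and a tool call to move; the robot and the scene stay as the last step left them, time stands still between calls to the robot, and variables do not carry over. Pictures are saved under pics/ and viewed, at most 10 in all, crops included, and the job is handed in when it is done.

Besides the shell and the picture viewer there is one more tool, called after "Request:" by a JSON object that holds its "api" and its "payload", one argument or row to a line. play_rows: Moves the arm, as the interface text tells. Its arguments: {"type":"object","properties":{"targets":{"type":"array"},"grip":{"type":"number"},"grip_force":{"type":"number"}},"required":["targets"]}

```bash
mkdir -p pics
cat > h.py <<'E'
import numpy as np, cv2, json
from plant import read_state, eyes, workorder
from scipy.spatial.transform import Rotation as R
def grab(n):
    s=read_state(); c=eyes.read_camera(n)
    if "cam_to_world" in c: T=np.array(c["cam_to_world"])
    else:
        W=np.eye(4);W[:3,:3]=R.from_rotvec(s["orientation"]).as_matrix();W[:3,3]=s["tool_pos"];T=W@np.array(c["T_tool_cam"])
    f=200/np.tan(np.radians(c["vfov"])/2)
    return c["image"],dict(T=T,f=f,cx=c["cx"],cy=c["cy"],extra={k:c[k] for k in c if k not in("image","cam_to_world","T_tool_cam")})
def ray(p,c,z):
    d=c["T"][:3,:3]@np.array([(p[0]-c["cx"])/c["f"],-(p[1]-c["cy"])/c["f"],-1]);o=c["T"][:3,3]
    return o+d*(z-o[2])/d[2]
def proj(X,c):
    q=c["T"][:3,:3].T@(np.asarray(X)-c["T"][:3,3]); return np.array([c["cx"]+c["f"]*q[0]/-q[2],c["cy"]-c["f"]*q[1]/-q[2]])
def save(im,n): cv2.imwrite("pics/"+n,cv2.cvtColor(im,cv2.COLOR_RGB2BGR))
E
python3 - <<'E'
from h import *
print(read_state())
for n in("top","side"):
    im,c=grab(n);save(im,n+".png");print(n,c)
E
```

```text
{'t': 0.0, 'q': array([ 1.17956990e+00,  1.31126076e-01,  1.48926450e+00,  6.38615576e-06,
        1.52302954e+00, -8.53915931e-02]), 'dq': array([-0.00034395,  0.00099482,  0.00051932,  0.00013894, -0.00066041,
       -0.00054624]), 'joint_torque': array([-2.18455818e-03, -5.59822905e+01, -4.91750407e+01,  7.64503470e-02,
        3.49719578e-02, -1.19955143e-04]), 'tool_pos': array([0.18040588, 0.57163481, 0.21761655]), 'orientation': array([-4.78467787e-01, -3.10449931e+00,  2.78668347e-03]), 'force': array([-0.31657646,  0.1969166 ,  0.97763529]), 'wrist_torque': array([-0.001559  , -0.04950494, -0.02962602]), 'gripper_force': 0.0, 'opening': 0.09306497903589013}
top {'T': array([[ 0.01676705,  0.99745109, -0.0693555 ,  0.49288067],
       [-0.99985023,  0.01702392,  0.00311422, -0.02078598],
       [ 0.00428698,  0.0692929 ,  0.99758715,  1.19152595],
       [ 0.        ,  0.        ,  0.        ,  1.        ]]), 'f': np.float64(516.8020481990811), 'cx': 317.99084644686144, 'cy': 197.08802493092517, 'extra': {'vfov': 42.312413540099705, 'cx': 317.99084644686144, 'cy': 197.08802493092517}}
side {'T': array([[ 0.9516735 ,  0.14451251, -0.27098651,  0.31289871],
       [-0.30683716,  0.48471009, -0.81908918, -0.83978179],
       [ 0.01298127,  0.8626542 ,  0.50562755,  0.58698721],
       [ 0.        ,  0.        ,  0.        ,  1.        ]]), 'f': np.float64(376.5566303117096), 'cx': 321.39838005988, 'cy': 200.39643051805265, 'extra': {'vfov': 55.948099789012325, 'cx': 321.39838005988, 'cy': 200.39643051805265}}
```

View pics/top.png

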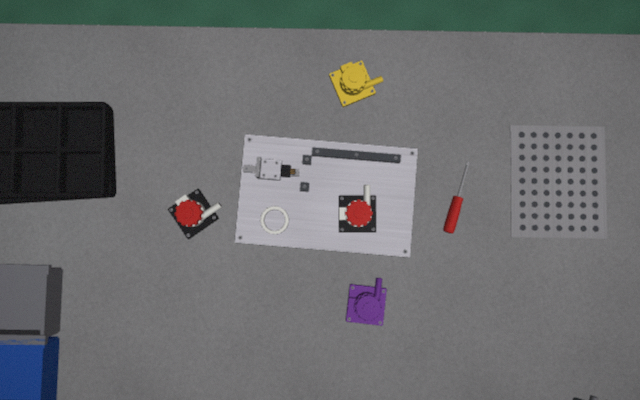

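View pics/side.png

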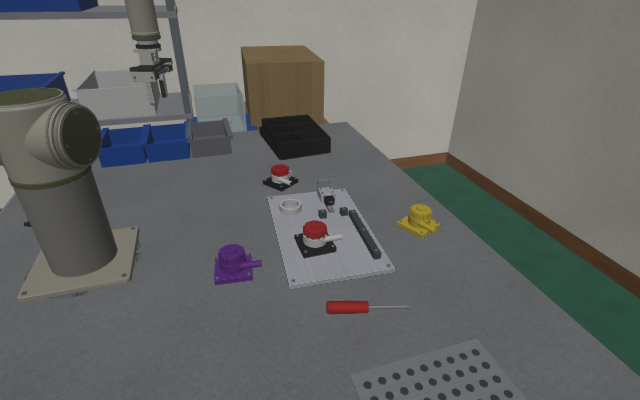

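The top view shows red pumps at (358,213), on the plate, and (190,212), on the bench (the spare). The purple one at (368,304) and yellow one at (353,82) are look-alikes. The one on the plate fits the description, so I'll confirm it in an enlarged crop.

Run:
```python
import cv2
im=cv2.imread("pics/top.png")[125:265,230:425]
cv2.imwrite("pics/topc.png",cv2.resize(im,None,fx=4,fy=4,interpolation=cv2.INTER_CUBIC))
```

```text
(no output)
```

View pics/topc.png

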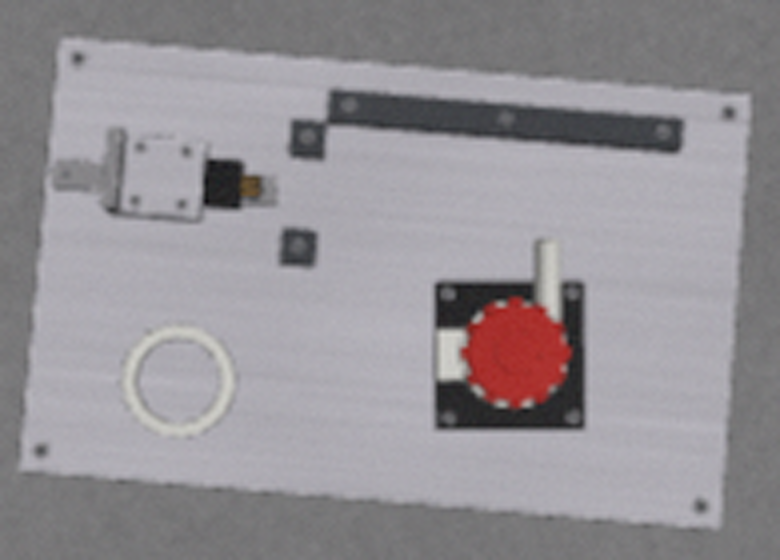

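The crop confirms it: the red, white and black pump on the plate has foot corners at crop (437,282), (585,283), (585,430) and (435,429). The plate corners are at (60,38), (750,95), (718,527) and (20,470).

Run:
```python
from h import *
im,c=grab("top")
g=lambda p,z: ray((p[0]/4+230-.375,p[1]/4+125-.375),c,z)
A=np.array([g(p,.012)[:2] for p in[(60,38),(750,95),(718,527),(20,470)]])
F=np.array([(.08,.2),(.08,-.2),(-.17,-.2),(-.17,.2)])
am,fm=A.mean(0),F.mean(0)
U,S,V=np.linalg.svd((F-fm).T@(A-am));Rm=(U@V).T
o=am-Rm@fm;yaw=np.arctan2(Rm[1,0],Rm[0,0])
print("origin",o,"yaw",yaw,"resid mm",1e3*(A-(F@Rm.T+o)))
fx=lambda X:Rm.T@(X[:2]-o)
P=np.array([fx(g(p,.026)) for p in[(437,282),(585,283),(585,430),(435,429)]])
print("foot",P,P.mean(0),np.linalg.norm(P-np.roll(P,1,0),axis=1)); print("foot yaw rel",np.arctan2(*(P[0]-P[3])[::-1]),np.arctan2(*(P[0]-P[1])[::-1])-np.pi/2)
print("cap",fx(g((517,352),.06)),"pipe",fx(g((547,240),.04)))
print("rear bar",[fx(g(p,.03)) for p in[(330,122),(682,150)]],"stops",[fx(g(p,.03)) for p in[(324,158),(316,266)]])
print("pushplate top",[fx(g(p,.074)) for p in[(107,128),(107,212)]], "tongue tip",fx(g((277,190),.035)),"ring",fx(g((180,382),.03)))
json.dump(dict(o=o.tolist(),yaw=float(yaw)),open("fix.json","w"))
for n,p in dict(pushstart=(0,.2),pump=P.mean(0)).items(): print(n,Rm@np.array(p)+o)
```

```text
origin [ 0.62524009 -0.04655142] yaw -0.06570446997034439 resid mm [[-0.67977934 -0.63494923]
 [-0.61994682  0.33158265]
 [ 0.96665933  1.24378367]
 [ 0.33306684 -0.94041709]]
foot [[-0.04432981 -0.02799686]
 [-0.037972   -0.1114768 ]
 [-0.12069346 -0.11766825]
 [-0.12709017 -0.03347544]] [-0.08252136 -0.07265434] [0.0829415  0.08372169 0.08295285 0.08443546]
foot yaw rel 0.06610168090632419 0.07601298120288824
cap [-0.08163688 -0.0734201 ] pipe [-0.01682392 -0.08693205]
rear bar [array([0.04093044, 0.03979866]), array([ 0.04155066, -0.16016803])] stops [array([0.02018926, 0.04147371]), array([-0.04126365,  0.04085761])]
pushplate top [array([0.02094764, 0.15968061]), array([-0.02484044,  0.15551483])] tongue tip [-0.00073105  0.06620765] ring [-0.11266945  0.1114648 ]
pushstart [0.63837153 0.15301703]
pump [ 0.53812651 -0.11363087]
```

```bash
cat >> h.py <<'E'
d=json.load(open("fix.json"));o=np.array(d["o"]);yaw=d["yaw"];cF,sF=np.cos(yaw),np.sin(yaw);RF=np.array([[cF,-sF],[sF,cF]])
def where():
    s=read_state();M=R.from_rotvec(s["orientation"]).as_matrix();p=RF.T@(s["tool_pos"][:2]-o)
    a=np.degrees(np.arctan2(M[1,1],M[0,1])-yaw)
    print("t %.2f fix mm"%s["t"],np.round(p*1e3,1),"z %.1f"%(s["tool_pos"][2]*1e3),"tool-y angle in fixture %.1f"%a,"F fix",np.round(RF.T@s["force"][:2],1),"Fz %.1f"%s["force"][2],"open %.3f"%s["opening"],"q6 %.2f"%s["q"][5])
    return s,M,p,a
def goal(x,y,z,ang):  # fixture mm, tool-y angle in fixture deg
    s,M,p,a=where(); w=np.r_[RF@np.array([x,y])/1e3+o,z/1e3]-s["tool_pos"]
    r=-((ang-a+90)%180-90)
    print("shift cm",np.round(M.T@w*100,2),"roll",round(r,1))
E
python3 -c "
from h import *
goal(-162,-73,200,90);goal(-162,-73,18,90)"
```

```text
t 0.15 fix mm [-484.4  587.8] z 217.8 tool-y angle in fixture 76.2 F fix [-0.2  0.3] Fz -0.5 open 0.093 q6 -0.09
shift cm [-47.03 -56.51   1.86] roll -13.8
t 0.15 fix mm [-484.4  587.8] z 217.8 tool-y angle in fixture 76.2 F fix [-0.2  0.3] Fz -0.5 open 0.093 q6 -0.09
shift cm [-47.03 -56.49  20.06] roll -13.8
```

Request:
{"api": "play_rows", "payload": {
  "targets": [-21,-25.2,0.8,0,-21,-25.2,0.8,0,-21,-25.2,0.8,0,-21,-25.2,0.8,0,-21,-25.2,0.8,0,-21,-25.2,0.8,0,-21,-25.2,0.8,0,-21,-25.2,0.8,0],
  "grip": 5
}}

```text
t: 0.82
tool_pos: [0.3052, 0.2664, 0.2103]
orientation: [0.478, 3.105, -0.0]
force: [0.4, -0.5, 0.2]
opening: 0.0502
gripper_force: 0.0
```

Request:
{"api": "play_rows", "payload": {
  "targets": [-26,-31.3,1,-13.8,-26,-31.3,1,-13.8,-26,-31.3,1,-13.8,-26,-31.3,1,-13.8,-26,-31.3,1,-13.8,-26,-31.3,1,-13.8,-26,-31.3,1,-13.8,-26,-31.3,1,-13.8]
}}

```text
t: 1.48
tool_pos: [0.4249, -0.0265, 0.2029]
orientation: [0.102, 3.139, 0.0]
force: [1.0, 1.0, 0.2]
opening: 0.0497
gripper_force: 0.0
```

```bash
python3 -c "
from h import *
goal(-162,-73,18,90)"
```

```text
t 1.48 fix mm [-201.2    6.9] z 202.9 tool-y angle in fixture 90.0 F fix [0.9 1.1] Fz 0.2 open 0.050 q6 -1.69
shift cm [-3.91 -7.99 18.49] roll 0.0
```

Request:
{"api": "play_rows", "payload": {
  "targets": [-3.9,-8,10,0,-3.9,-8,10,0,-3.9,-8,10,0,-3.9,-8,10,0,-3.9,-8,14,0,-3.9,-8,16.5,0,-3.9,-8,16.5,0,-3.9,-8,16.5,0]
}}

```text
t: 2.15
tool_pos: [0.457, -0.1059, 0.0372]
orientation: [-0.102, -3.136, -0.002]
force: [-0.1, -0.6, 0.2]
opening: 0.05
gripper_force: 0.0
```

```bash
python3 -c "
from h import *
goal(-162,-73,18,90)
im,c=grab('wrist');save(im,'w1.png')"
```

```text
t 2.15 fix mm [-164.   -70.2] z 37.2 tool-y angle in fixture 90.1 F fix [-0.  -0.6] Fz 0.2 open 0.050 q6 -1.84
shift cm [-0.2  -0.28  1.91] roll 0.1
```

View pics/w1.png

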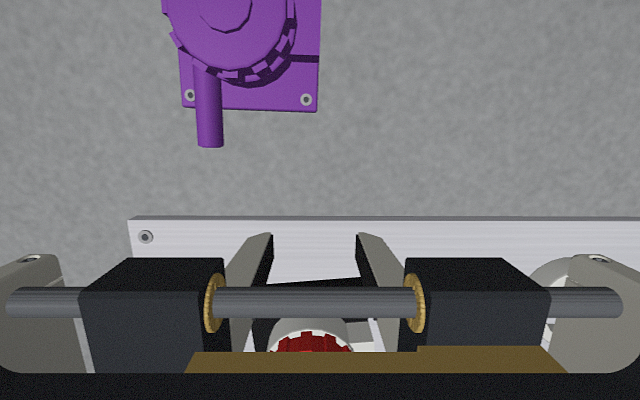

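The wrist view shows the red pump at (310,340), centred between the fingers and clear of them. The purple look-alike is behind them and clear. Next I descend and push along +x.

Request:
{"api": "play_rows", "payload": {
  "targets": [-0.2,-0.3,1.9,0,-0.2,-0.3,1.9,0,-0.9,-0.3,1.9,0,-1.6,-0.3,1.9,0,-2.3,-0.3,1.9,0,-3.0,-0.3,1.9,0,-3.6,-0.3,1.9,0,-4.2,-0.3,1.9,0]
}}

```text
t: 2.87
tool_pos: [0.5006, -0.1124, 0.0192]
orientation: [-0.102, -3.139, 0.0]
force: [-5.9, 0.3, 3.3]
opening: 0.0501
gripper_force: 2.5
```

Request:
{"api": "play_rows", "payload": {
  "targets": [-0.6,0,0,0,-1.2,0,0,0,-1.8,0,0,0,-2.4,0,0,0,-3,0,0,0,-3.6,0,0,0,-4.2,0,0,0,-4.6,0,0,0]
}}

```text
t: 3.53
tool_pos: [0.5468, -0.1154, 0.0188]
orientation: [0.102, 3.14, -0.0]
force: [-5.7, 0.4, 3.2]
opening: 0.0499
gripper_force: 2.6
```

```bash
python3 -c "
from h import *
goal(-50,-73,18,90)"
```

```text
t 3.53 fix mm [-73.8 -73.9] z 18.8 tool-y angle in fixture 90.0 F fix [-5.7  0. ] Fz 3.2 open 0.050 q6 -1.81
shift cm [-2.38  0.09  0.08] roll 0.0
```

Request:
{"api": "play_rows", "payload": {
  "targets": [-0.5,0,0,0,-1.0,0,0,0,-1.4,0,0,0,-1.7,0,0,0,-1.9,0,0,0,-2.0,0,0,0,-2.1,0,0,0,-2.1,0,0,0]
}}

```text
t: 4.2
tool_pos: [0.5672, -0.1167, 0.0188]
orientation: [0.102, 3.14, 0.0]
force: [-1.2, 0.7, -0.2]
opening: 0.0499
gripper_force: 0.5
```

```bash
python3 -c "
from h import *
where()
im,c=grab('top');im=im[125:265,230:425];save(cv2.resize(im,None,fx=4,fy=4,interpolation=cv2.INTER_CUBIC),'t2.png')"
```

```text
t 4.20 fix mm [-53.4 -73.8] z 18.8 tool-y angle in fixture 90.0 F fix [-1.2  0.6] Fz -0.2 open 0.050 q6 -1.80
```

View pics/t2.png

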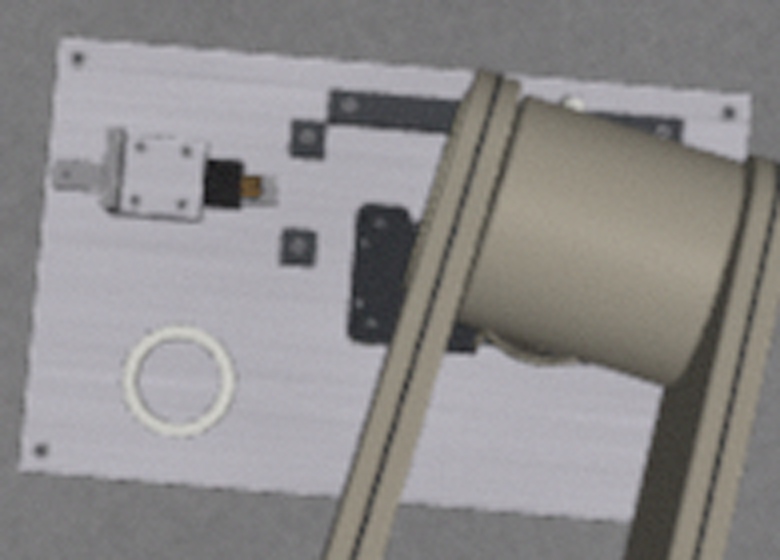

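The arm hides the pump in the top view. I'll creep forward until the force shows contact with the rear stop.

Request:
{"api": "play_rows", "payload": {
  "targets": [-0.1,0,0,0,-0.2,0,0,0,-0.3,0,0,0,-0.3,0,0,0]
}}

```text
t: 4.58
tool_pos: [0.5673, -0.1167, 0.0187]
orientation: [-0.102, -3.134, -0.001]
force: [-15.4, 1.2, 13.0]
opening: 0.0496
gripper_force: 8.0
```

Request:
{"api": "play_rows", "payload": {
  "targets": [-0.1,0,0,0,-0.2,0,0,0,-0.2,0,0,0]
}}

```text
t: 4.83
tool_pos: [0.5675, -0.1167, 0.0187]
orientation: [-0.102, -3.13, -0.001]
force: [-26.4, 1.9, 22.0]
opening: 0.0498
gripper_force: 13.1
```

```bash
python3 -c "
from h import *
where()"
```

```text
t 4.83 fix mm [-53.1 -73.8] z 18.7 tool-y angle in fixture 90.0 F fix [-26.4   0.2] Fz 22.0 open 0.050 q6 -1.80
```

Request:
{"api": "play_rows", "payload": {
  "targets": [1.5,0,0,0,4,0,-3,0,4,-3.5,-5,7,4,-7,-5,14,4,-8.5,-5,21,4,-8.5,-5,28,4,-8.5,-5,35,4,-8.5,-5,42],
  "grip": 3
}}

```text
t: 5.5
tool_pos: [0.5271, -0.2001, 0.0694]
orientation: [1.23, 2.889, 0.0]
force: [-0.3, 0.3, 0.5]
opening: 0.0298
gripper_force: 0.0
```

Request:
{"api": "play_rows", "payload": {
  "targets": [0,0,0,7,0,0,0,14,0,0,0,21,0,0,0,28,0,0,0,35,0,0,0,42,0,0,0,48,0,0,0,48]
}}

```text
t: 6.17
tool_pos: [0.5272, -0.1995, 0.0693]
orientation: [2.297, 2.141, 0.001]
force: [0.6, -0.9, 0.6]
opening: 0.0303
gripper_force: 0.0
```

```bash
python3 -c "
from h import *
goal(-5,-152,18,0)
print(np.round(eyes.read_camera('wrist')['T_tool_cam'],3))
im,c=grab('top');im=im[125:265,230:425];save(cv2.resize(im,None,fx=4,fy=4,interpolation=cv2.INTER_CUBIC),'t3.png')"
```

```text
t 6.17 fix mm [ -87.8 -159. ] z 69.3 tool-y angle in fixture -0.2 F fix [ 0.7 -0.8] Fz 0.6 open 0.030 q6 -0.38
shift cm [0.74 8.27 5.14] roll -0.2
[[ 0.     0.965  0.263  0.073]
 [ 1.    -0.001  0.001 -0.001]
 [ 0.002  0.263 -0.965 -0.166]
 [ 0.     0.     0.     1.   ]]
```

View pics/t3.png

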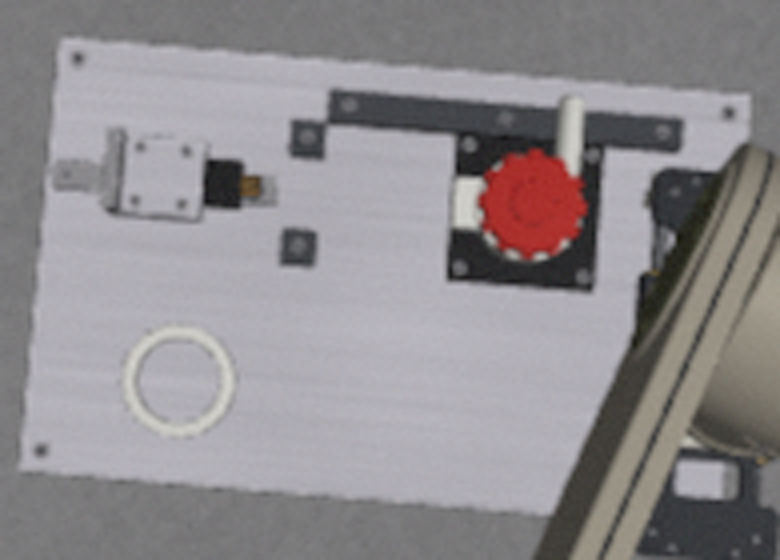

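The pump is flush against the rear stop, with its foot's rear edge at crop (457–604, 133–150). Next I push along +y.

Request:
{"api": "play_rows", "payload": {
  "targets": [0,4,0,0,0.2,8,0,0,0.5,8.3,3,0,0.5,8.3,5.1,0,0.5,8.3,5.1,0,1,8.3,5.1,0,1.6,8.3,5.1,0,2.2,8.3,5.1,0]
}}

```text
t: 6.93
tool_pos: [0.6115, -0.1826, 0.0197]
orientation: [2.291, 2.147, 0.002]
force: [-0.8, 0.0, -0.3]
opening: 0.0298
gripper_force: 0.0
```

Request:
{"api": "play_rows", "payload": {
  "targets": [0.6,0,0,0,1.2,0,0,0,1.8,0,0,0,2.4,0,0,0,3,0,0,0,3.6,0,0,0,4.2,0,0,0,4.6,0,0,0]
}}

```text
t: 7.6
tool_pos: [0.6145, -0.1375, 0.0194]
orientation: [2.29, 2.146, -0.0]
force: [-1.5, -5.4, 5.2]
opening: 0.0299
gripper_force: 3.1
```

```bash
python3 -c "
from h import *
goal(-5,-53,18,0)"
```

```text
t 7.60 fix mm [ -4.7 -91.4] z 19.4 tool-y angle in fixture 0.0 F fix [-1.2 -5.5] Fz 5.2 open 0.030 q6 -0.23
shift cm [ 3.84 -0.02  0.13] roll 0.0
```

Request:
{"api": "play_rows", "payload": {
  "targets": [0.6,0,0,0,1.2,0,0,0,1.8,0,0,0,2.4,0,0,0,2.9,0,0,0,3.2,0,0,0,3.4,0,0,0,3.5,0,0,0]
}}

```text
t: 8.27
tool_pos: [0.6169, -0.1025, 0.0194]
orientation: [2.29, 2.147, 0.0]
force: [-1.0, -5.2, 5.2]
opening: 0.0299
gripper_force: 2.9
```

Request:
{"api": "play_rows", "payload": {
  "targets": [0.1,0,0,0,0.2,0,0,0,0.3,0,0,0,0.4,0,0,0,0.4,0,0,0]
}}

```text
t: 8.68
tool_pos: [0.6172, -0.0987, 0.0194]
orientation: [2.29, 2.146, 0.0]
force: [-1.2, -5.4, 4.1]
opening: 0.0297
gripper_force: 2.5
```

```bash
python3 -c "
from h import *
where()"
```

```text
t 8.68 fix mm [ -4.6 -52.5] z 19.4 tool-y angle in fixture 0.0 F fix [-0.9 -5.5] Fz 4.1 open 0.030 q6 -0.17
```

Request:
{"api": "play_rows", "payload": {
  "targets": [0.1,0,0,0,0.2,0,0,0,0.3,0,0,0,0.3,0,0,0]
}}

```text
t: 9.02
tool_pos: [0.6172, -0.0975, 0.0194]
orientation: [2.289, 2.145, -0.003]
force: [-1.9, -12.1, 4.0]
opening: 0.0297
gripper_force: 6.3
```

```bash
python3 -c "
from h import *
where()"
```

```text
t 9.02 fix mm [ -4.7 -51.4] z 19.4 tool-y angle in fixture 0.0 F fix [ -1.1 -12.2] Fz 4.0 open 0.030 q6 -0.17
```

Request:
{"api": "play_rows", "payload": {
  "targets": [0.1,0,0,0,0.2,0,0,0,0.2,0,0,0]
}}

```text
t: 9.27
tool_pos: [0.6172, -0.0974, 0.0194]
orientation: [2.289, 2.143, -0.006]
force: [-2.8, -19.8, 2.9]
opening: 0.0302
gripper_force: 10.0
```

Request:
{"api": "play_rows", "payload": {
  "targets": [-1.5,0,0,0,-4,0,-1,0,-7,-2,-5,0,-9,-6,-6,0,-10,-10,-6,0,-10,-10,-6,0]
}}

```text
t: 9.77
tool_pos: [0.5066, -0.1872, 0.0783]
orientation: [-2.293, -2.146, 0.002]
force: [-1.2, 1.1, -0.5]
opening: 0.0297
gripper_force: 0.0
```

```bash
python3 -c "
from h import *
where()
im,c=grab('top');im=im[125:225,250:400];save(cv2.resize(im,None,fx=5,fy=5,interpolation=cv2.INTER_CUBIC),'t4.png')"
```

```text
t 9.77 fix mm [-109.2 -148.2] z 78.3 tool-y angle in fixture -0.0 F fix [-1.3  1.1] Fz -0.5 open 0.030 q6 -0.38
```

View pics/t4.png

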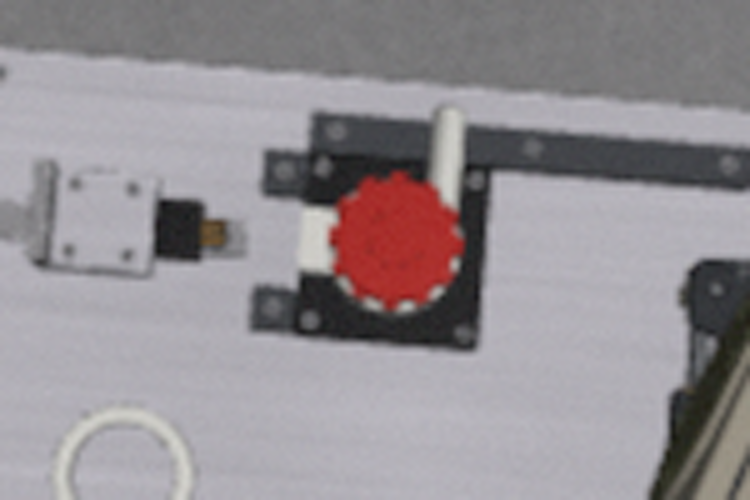

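The pump now sits against both side stops (foot's left edge at x≈293–305). To be sure of the rear contact I'll nudge it along +x once more.

Request:
{"api": "play_rows", "payload": {
  "targets": [2,1,0,-7,5,2,0,-14,8,2.5,0,-21,11,2.5,0,-28,14,2.5,0,-35,14.8,2.5,0,-42,14.8,2.5,0,-49,14.8,2.5,0,-56],
  "grip": 5
}}

```text
t: 10.48
tool_pos: [0.5454, -0.0382, 0.078]
orientation: [1.003, 2.977, 0.001]
force: [-0.2, -0.9, -0.7]
opening: 0.0499
gripper_force: 0.0
```

Request:
{"api": "play_rows", "payload": {
  "targets": [0,0,0,-7,0,0,0,-14,0,0,0,-21,0,0,0,-28,0,0,0,-34,0,0,2,-34,0,0,4.5,-34,0,0,5.8,-34]
}}

```text
t: 11.15
tool_pos: [0.5442, -0.0393, 0.0178]
orientation: [-0.101, -3.138, -0.001]
force: [-0.8, -0.2, -0.1]
opening: 0.0499
gripper_force: 0.0
```

```bash
python3 -c "
from h import *
goal(-54,0,18.5,90)"
```

```text
t 11.15 fix mm [-81.4   1.9] z 17.8 tool-y angle in fixture 90.1 F fix [-0.8 -0.2] Fz -0.1 open 0.050 q6 -1.67
shift cm [-2.74 -0.2  -0.07] roll 0.1
```

Request:
{"api": "play_rows", "payload": {
  "targets": [-0.6,0,0,0,-1.2,0,0,0,-1.8,0,0,0,-2.2,0,0,0,-2.5,0,0,0,-2.7,0,0,0,-2.9,0,0,0,-3.0,0,0,0]
}}

```text
t: 11.82
tool_pos: [0.5725, -0.0419, 0.0201]
orientation: [-0.102, -3.134, -0.0]
force: [-17.9, 0.3, 17.5]
opening: 0.0502
gripper_force: 9.5
```

Request:
{"api": "play_rows", "payload": {
  "targets": [-0.1,0,0,0,-0.2,0,0,0,-0.2,0,0,0]
}}

```text
t: 12.07
tool_pos: [0.5726, -0.0419, 0.02]
orientation: [-0.102, -3.13, -0.001]
force: [-24.7, 0.1, 21.4]
opening: 0.0499
gripper_force: 12.2
```

```bash
python3 -c "
from h import *
where()"
```

```text
t 12.07 fix mm [-52.9   1.1] z 20.0 tool-y angle in fixture 90.0 F fix [-24.7  -1.6] Fz 21.4 open 0.050 q6 -1.67
```

Contact comes at the same depth as before (-53 mm), so the rear is seated. Next is the slide: closed fingers, approaching from its +y side.

Request:
{"api": "play_rows", "payload": {
  "targets": [2,0,0,0,4,0,-2,0,4,1,-6,0,3,4,-9,0,0,8,-9,0,-2,12,-9,0,-4,16,-9,0,-5.3,20.5,-9,0],
  "grip": 0
}}

```text
t: 12.73
tool_pos: [0.6371, 0.1412, 0.1112]
orientation: [0.104, 3.137, 0.0]
force: [0.7, -0.8, 0.2]
opening: 0.0024
gripper_force: 0.0
```

Request:
{"api": "play_rows", "payload": {
  "targets": [0,0,0,0,0,0,0,0]
}}

```text
t: 12.9
tool_pos: [0.6356, 0.1423, 0.1098]
orientation: [0.097, 3.14, 0.0]
force: [-0.1, -0.6, -0.4]
opening: 0.0005
gripper_force: 0.0
```

```bash
python3 -c "
from h import *
goal(0,205,48,90)
im,c=grab('top');f=lambda x,y,z:proj(np.r_[RF@np.array([x,y])/1e3+o,z/1e3],c)
print(f(0,158,74))
im=im[110:230,230:390];save(cv2.resize(im,None,fx=5,fy=5,interpolation=cv2.INTER_CUBIC),'t5.png')"
```

```text
t 12.90 fix mm [ -2.1 189.1] z 109.8 tool-y angle in fixture 90.2 F fix [-0.  -0.6] Fz -0.4 open 0.000 q6 -1.37
shift cm [-0.21  1.59  6.18] roll 0.2
[256.2718577  166.20902312]
```

View pics/t5.png

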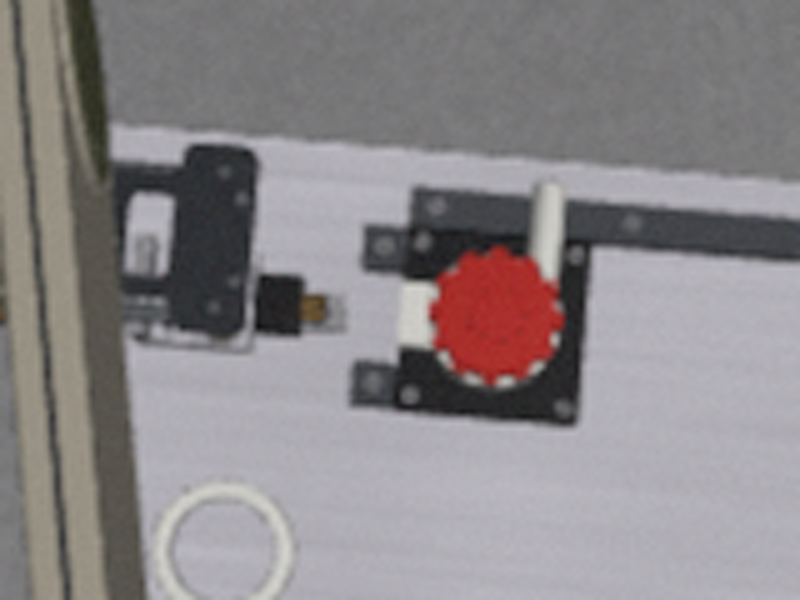

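The pump is flush on both sides, and the tongue at (345,312) is in line with the connector at (403,315). Now I push the slide.

Request:
{"api": "play_rows", "payload": {
  "targets": [-0.2,1.7,0,0,-0.2,1.7,3,0,-0.2,1.7,6.2,0,-0.2,1.7,6.2,0,-0.2,0.8,6.2,0,-0.2,0,6.2,0,-0.2,-0.7,6.2,0,-0.2,-1.2,6.2,0]
}}

```text
t: 13.62
tool_pos: [0.6381, 0.1264, 0.0506]
orientation: [0.104, 3.136, 0.001]
force: [0.1, 4.2, 2.0]
opening: 0.0005
gripper_force: 1.9
```

Request:
{"api": "play_rows", "payload": {
  "targets": [0,-0.4,0,0,0,-0.8,0,0,0,-1.2,0,0,0,-1.6,0,0,0,-2,0,0,0,-2.4,0,0,0,-2.8,0,0,0,-3,0,0]
}}

```text
t: 14.28
tool_pos: [0.6343, 0.0973, 0.0477]
orientation: [-0.102, -3.14, 0.0]
force: [1.3, 3.1, 2.9]
opening: 0.0007
gripper_force: 1.7
```

```bash
python3 -c "
from h import *
goal(0,135,48,90)"
```

```text
t 14.28 fix mm [ -0.4 144.1] z 47.7 tool-y angle in fixture 90.0 F fix [1.1 3.1] Fz 2.9 open 0.001 q6 -1.43
shift cm [-0.04 -0.91 -0.03] roll 0.0
```

Request:
{"api": "play_rows", "payload": {
  "targets": [0,-0.2,0,0,0,-0.4,0,0,0,-0.6,0,0,0,-0.8,0,0,0,-0.9,0,0,0,-0.9,0,0]
}}

```text
t: 14.78
tool_pos: [0.6337, 0.0885, 0.0477]
orientation: [-0.102, -3.14, 0.0]
force: [1.4, 1.5, 0.7]
opening: 0.0002
gripper_force: 0.8
```

Request:
{"api": "play_rows", "payload": {
  "targets": [0,-0.1,0,0,0,-0.2,0,0,0,-0.3,0,0,0,-0.3,0,0]
}}

```text
t: 15.12
tool_pos: [0.6335, 0.0864, 0.0477]
orientation: [-0.102, -3.14, -0.001]
force: [0.8, 5.8, 0.7]
opening: 0.0002
gripper_force: 2.7
```

```bash
python3 -c "
from h import *
where()"
```

```text
t 15.12 fix mm [ -0.5 133.2] z 47.7 tool-y angle in fixture 90.0 F fix [0.5 5.9] Fz 0.7 open 0.000 q6 -1.45
```

Request:
{"api": "play_rows", "payload": {
  "targets": [0,-0.1,0,0,0,-0.2,0,0,0,-0.3,0,0,0,-0.3,0,0]
}}

```text
t: 15.45
tool_pos: [0.6335, 0.0862, 0.0478]
orientation: [0.1, 3.14, 0.007]
force: [3.4, 17.3, -0.8]
opening: 0.0007
gripper_force: 8.3
```

```bash
python3 -c "
from h import *
where()"
```

```text
t 15.45 fix mm [ -0.5 133. ] z 47.8 tool-y angle in fixture 90.1 F fix [ 2.3 17.5] Fz -0.8 open 0.001 q6 -1.46
```

The slide is hard against its end stop. I'll back off, go clear and look.

Request:
{"api": "play_rows", "payload": {
  "targets": [0,1.5,0,0,0,4,-2,0,0,5,-6,0,0,8,-9,0,3,11,-10,0,6,14,-10,0,10,16,-10,0,10,16,-10,0]
}}

```text
t: 16.12
tool_pos: [0.5387, 0.2523, 0.1468]
orientation: [-0.096, -3.136, 0.001]
force: [-0.5, -1.3, -0.8]
opening: 0.0005
gripper_force: 0.0
```

```bash
python3 -c "
from h import *
where()
im,c=grab('top')
f=lambda x,y,z:proj(np.r_[RF@np.array([x,y])/1e3+o,z/1e3],c)
k=lambda p:tuple(int(v) for v in (p-[230,110]+.5)*5)
v=np.ascontiguousarray(cv2.resize(im[110:230,230:390],None,fx=5,fy=5,interpolation=cv2.INTER_CUBIC))
for q in[(42,42),(42,-42),(-42,-42),(-42,42)]: cv2.circle(v,k(f(*q,26)),3,(0,255,0),1)
for q in(22,-22): cv2.circle(v,k(f(q,118,74)),3,(255,255,0),1)
save(v,'t6.png')"
```

```text
t 16.12 fix mm [-106.   292.5] z 146.8 tool-y angle in fixture 90.3 F fix [-0.4 -1.4] Fz -0.8 open 0.001 q6 -1.16
```

View pics/t6.png

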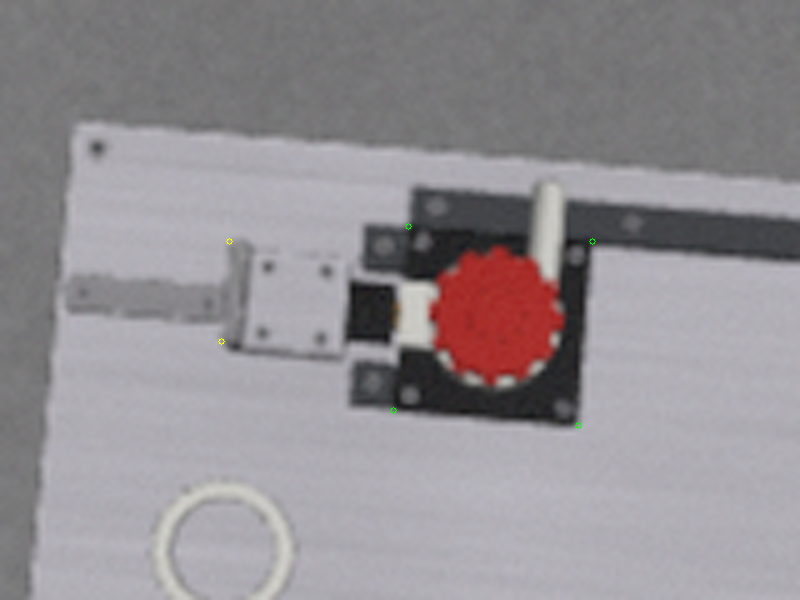

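The picture shows the foot corners on the predicted seated marks, the tongue inside the connector at (400,315), and the slide plate at its fully-in position. The arm is clear, so I'm handing in.

```bash
python3 -c "
from h import *
print(workorder.close_job())"
```

```text
the job is handed in; nothing more can be done
None
```

I handed in the job at about 16 s: the last camera check showed the pump flush against the rear and side stops, the contact slide fully in with its tongue in the connector, and the arm clear; no verdict was returned.

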